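# Tension the bundle press to its mark

## Robot

A 6-joint arm with a two-finger parallel gripper is mounted at the origin on a cart in front of the work surface, level with it; the furniture and walls round the work are solid. World frame = base frame: x ahead of the robot, y to its left, z up, the work surface at z = 0. Lengths are in m, angles in rad, forces in N, time in s.
With the tool pointing down it reaches from about 0.35 to 0.775 m from the base axis. Payload 7.3 kg.
Tool frame: the origin (TCP) lies at the centre of the arm's flange, where the gripper is bolted on; the fingertips stand 178 mm ahead of it and the grasp point (between the pads) lies 159 mm ahead of it; z points along the fingers, y is the line along which they close (so a half turn about z gives the same grasp; the last joint's range is limited). The gripper opens to 92 mm and grips with 3 to 60 N. Pads are 19 mm wide; open, the fingers measure 130 mm over their backs; the gripper's body (75 mm by 190 mm) begins 47 mm behind the grasp point.
Start: joints at [-1.378, 0.342, 1.524, -0, 1.275, -0.146], TCP at [0.175, -0.495, 0.405] pointing down, gripper open.
Joint ranges: [-2.53, 2.53], [-0.77, 2.02], [0.04, 2.7], [-1, 4.14], [0.28, 2.66], [-3.11, 3.11]. Speed limits (rad/s): [2.57, 2.57, 3.14, 3.14, 3.14, 3.14].

## Interface

Orientations are given as [roll, pitch, yaw] about the fixed x, y, z axes, in that order (R = Rz(yaw) Ry(pitch) Rx(roll)).
In Python, from cell import telemetry, vision, ticket gives the robot as it stands.
- The arm moves only by the shell command python3 -m crank 'ROWS' [FORCE]. ROWS is JSON, a list of rows, each a list of 5 numbers: the gripper command: -1 is shut, 1 is fully open, values between are in proportion, then the shift along the tool's x, y, z in mm, then the turn about the tool's z in rad. In form: [[fingers, dx, dy, dz, roll], ...]. A call has 1 to 12 rows; each row is the pose to reach, as a shift and turn from the pose commanded when the call began, along the tool's axes at that moment; what a row does not reach only later rows make up. A row lasts 1/12 s, in which the tool goes at most 41.7 mm and 7.16 degrees, less where a joint would pass 70% of its speed; a pose out of reach is approached as far as the arm can. A call with a gripper value outside its range is refused whole. The fingers move at their own pace and stop on an object; FORCE is the grip in N (left out, the last holds). Time passes only in rows, so rows that repeat a pose let the fingers close. It gives the time, the measured TCP pose, the force, the opening and the grip force at its end, in the units of the state.
- telemetry.observe(): the state, without advancing time (a new reading comes with each control period).
- vision.read_camera(name): name is "scene" or "top"; returns (picture, depth): 400x640x3 uint8, red, green, blue; 400x640 float32, m along the optical axis (not along the pixel's ray), 0 where there is no reading.
- vision.get_calibration(name): a dict with "camera_matrix" (3x3 intrinsics, pixels), "rvec" (rotation vector, rad) and "tvec" (3), from world to camera coordinates, as OpenCV has them. Camera axes: x right, y down, z forward; pixel columns grow to the right and rows downward; lengths in m; the calibration is good to about 2 mm. A picture is of the moment at which its call begins. get_calibration takes no time and is no camera call.
- ticket.hand_in(): hands the job in; it is judged then, once.
The state is a dict: "time": time; "qpos": joint angles; "qvel": joint speeds; "joint_efforts": joint torques, N m; "tool_pos": TCP position; "tool_rot": TCP orientation; "contact_force": force on the tool from outside, world axes, zero at the start; "torque": the same for the moment, N m; "opening": finger opening in m; "grip_force": force on a finger pad.
Only numpy, scipy, OpenCV 4.12 (cv2) and the standard library are available. Lean on these libraries where they do the work, as an engineer would, in place of code of your own. Each camera call takes 0.05 s, during which the arm holds its last target. There are 200 camera calls.

## Task

Stand the loose bundle of receipts in the slot of the press, upright on its bed between the two jaws and centred along them, and let go of it. Then turn the square tension knob clockwise until the needle of the spring gauge stands within the broad black mark, never letting it run past the last thin tick, and leave the press clamped like that without disturbing the other things on the desk.

Things in the scene. Friction and masses are not known exactly. Their poses are not given: they have to be found in the camera images.
- bundle_mid (a point): Centre of the loose bundle of receipts: a tan block of papers, about 160 long, 45 thick, 86 high, 0.2 to 0.45 kg, standing on one long edge on the desk. At this point x points up, y along its length, z across its thickness. Grip it across its thickness, near the top.
- bundle: The same bundle as a whole; origin at the middle of one of its broad sides, axes as bundle_mid.
- press: Bundle press, fixed to the desk: dark steel base 150 x 335, 15 thick, two upright aluminium jaws across its middle, 120 long, tops 54 above the desk. Origin: underside, below the slot's middle; z up, x along the slot, y across it from knob end to gauge end. Knob-side jaw is driven by the knob, gauge-side jaw is sprung. Gearbox at y = -122, top 60 high; gauge housing at y = +118, needle 64 high.
- press_slot (a point): Middle of the slot, on the bed (15 mm above the desk) where the bundle's lower edge shall rest; axes as press. At the start the slot is 55 to 64 mm wide and its middle lies within 4 mm of this point.
- knob_grip (a point): Centre of the tension knob's black square head, 32 x 32, 32 high, upright axis, 93 above the desk, at y = -122 of the press; below it a round flange (top 77 above the desk). Its x and y are square to the flats. Clockwise from above drives the jaw 6 mm per rad. Stiff (0.16 N m, up to 0.3 under load), stays where left. Needs 2.5 to 4 rad in all, so re-grip it.
- knob (a joint): Angle of the tension knob (rad): 0 fully open, growing clockwise from above, stop at 5.2; starts at 0 to 0.5. The angle at which the mark is reached differs by 1 rad from case to case, as the sprung jaw's pad is shimmed up to 3 mm either way (not measured): only the needle tells.
- needle (a joint): Angle of the gauge needle (rad): 0 with the sprung jaw unloaded, growing clockwise from above by 1 rad per 5 mm that this jaw gives (4 N at 0, 14 N at 1.0); once the bundle is tight, 1 rad of knob moves it about 1.2 rad. The broad black mark is the band 0.86 to 1.14; the last thin tick, the end of the scale, is at 1.45.
- gauge_mark (a point): Middle of the broad black mark on the white round dial (93 across, on the gauge housing), 38 mm from the needle's pivot along +y of the press.
- needle_tip (a point): Tip of the black needle, 40 mm from its pivot at the dial's centre.
- stapler: Bystander: black stapler, 40x148x50 mm, loose on the desk; origin at its underside. Leave alone.
- pen: Bystander: blue and white pen, 17x135x16 mm, loose on the desk; origin at its underside. Leave alone.
- calculator: Bystander: grey desk calculator, 150x100x21 mm, loose on the desk; origin at its underside. Leave alone.
- tape: Bystander: roll of tan tape lying flat, 106x104x25 mm, loose on the desk; origin at its underside. Leave alone.
- mug: Bystander: orange mug, 81x113x101 mm, loose on the desk; origin at its underside. Leave alone.
Not all that is in view belongs to the job. Leave any pink look-alike of the bundle alone.

How it is judged:
On the way, in this order (a step that is already met when the one before it is completed fails the run):
1. the bundle stands on the bed between the jaws, let go, the gauge not yet loaded (angle between bundle_mid's own x axis and vertical below 0.12 rad and angle between the z axis of bundle_mid and the y axis of press, either way round below 0.15 rad and x of bundle_mid in the frame of press between -0.03 and 0.03 m and y of bundle_mid in the frame of press between -0.03 and 0.03 m and z of bundle_mid in the frame of press between 0.052 and 0.064 m and value of joint needle below 0.4 rad and contact force between the fingers and bundle below 0.3 N), for 0.2 s.
2. the needle stands within the broad mark (value of joint needle between 0.86 and 1.14 rad), for 0.2 s.
At the end, for the whole second after the job is handed in: The needle stands in the broad mark (0.86 to 1.14 rad) and the bundle is clamped at rest in the slot: on the bed (centre 52 to 64 mm above the desk), upright within 0.12 rad, in line with the jaws within 0.15 rad, its centre within 30 mm of the slot's middle along and across (all of step 2 and angle between bundle_mid's own x axis and vertical below 0.12 rad and angle between the z axis of bundle_mid and the y axis of press, either way round below 0.15 rad and x of bundle_mid in the frame of press between -0.03 and 0.03 m and y of bundle_mid in the frame of press between -0.03 and 0.03 m and z of bundle_mid in the frame of press between 0.052 and 0.064 m and linear speed of bundle below 0.02 m/s); the robot touches nothing.
It fails at once if the needle ran past the last thin tick (1.45 rad, about 18.5 N on the bundle) (value of joint needle above 1.45 rad).
It fails at once if the bundle fell over (angle between bundle_mid's own x axis and vertical above 0.6 rad).
It fails at once if a bystander was shifted by more than 30 mm (distance of any of stapler, pen, calculator, tape, mug from where it was at the start of the episode above 0.03 m).
It also fails if it takes over 72 s, if anything falls off the work surface, if the arm or the gripper's body presses on something with over 40 N, if the wrist force passes 120 N, or if a joint passes its speed limit or range.

## Working session

There is one attempt and no reset: what is moved stays moved. The work goes in short steps, Python scripts to look and compute and a shell command to move; the robot and the scene stay as the last step left them, time stands still between calls to the robot, and variables do not carry over. Pictures are saved under pics/ and viewed, at most 10 in all, crops included, and the job is handed in when it is done.

```bash
mkdir -p pics; ls
cat > h.py <<'E'
import numpy as np, cv2
from cell import telemetry, vision, ticket
def cam(n):
    c=vision.get_calibration(n); R=cv2.Rodrigues(np.array(c["rvec"],float))[0]
    return np.array(c["camera_matrix"],float),R,np.array(c["tvec"],float).ravel()
def ray(n,u,v):
    K,R,t=cam(n); d=R.T@np.linalg.inv(K)@np.array([u,v,1.]); return -R.T@t,d
def atz(n,u,v,z):
    o,d=ray(n,u,v); return o+d*(z-o[2])/d[2]
def atd(n,u,v,D):
    o,d=ray(n,u,v); return o+d*D
def proj(n,p):
    K,R,t=cam(n); q=K@(R@np.array(p,float)+t); return q[:2]/q[2]
def cloud(n,D):
    K,R,t=cam(n); v,u=np.mgrid[:400,:640]
    P=np.stack([(u-K[0,2])/K[0,0]*D,(v-K[1,2])/K[1,1]*D,D],-1)
    return (P-t)@R
def tri(a,b):
    (o1,d1),(o2,d2)=ray(*a),ray(*b); s=np.linalg.lstsq(np.c_[d1,-d2],o2-o1,rcond=None)[0]
    p,q=o1+d1*s[0],o2+d2*s[1]; return (p+q)/2,np.linalg.norm(p-q)
def snap(n,k):
    im,D=vision.read_camera(n); np.savez('pics/%s.npz'%k,im=im,D=D); cv2.imwrite('pics/%s.png'%k,im[:,:,::-1]); return im,D
E
python3 - <<'E'
from h import *
s=telemetry.observe(); print(s["time"],s["tool_pos"],s["tool_rot"])
for n in("top","scene"):
    im,D=snap(n,n+"0"); o,d=ray(n,320,200); print(n,o,d,cam(n)[0][0,0])
E
```

```text
pics
0.0 [ 0.17448293 -0.49502219  0.40402179] [-3.14005196e+00 -2.23112019e-04  3.38776651e-01]
top [0.48499957 0.12374853 1.55788576] [ 0.06745773 -0.02305506 -0.99748027] 400.98352686920634
scene [-0.0043181  -1.15764776  1.4175486 ] [ 0.29553208  0.64822067 -0.70193051] 520.9162974614065
```

View pics/top0.png

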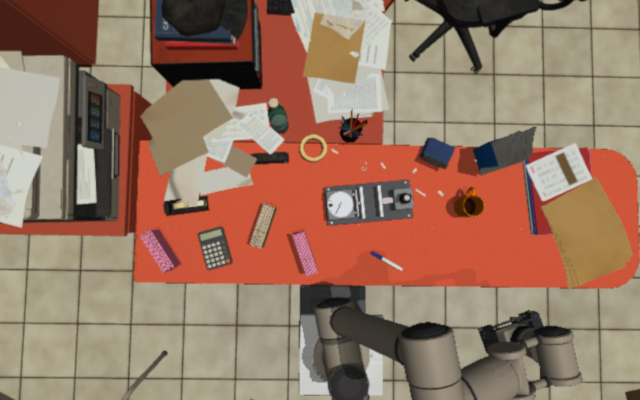

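View pics/scene0.png

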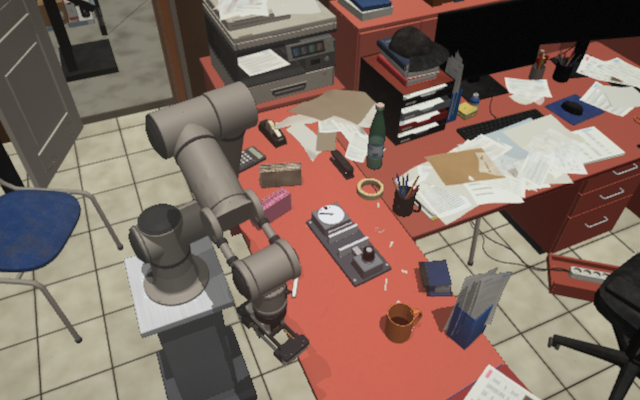

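Top view: the press is at (368,202), with the gauge at (341,205) and the knob at (404,199). There are three block candidates: tan at (262,226), pink at (304,253) and pink at (157,250). Only the tan one matches "tan block of papers". I'll confirm that in an enlarged crop and measure.

Run:
```python
from h import *
a=np.load('pics/top0.npz');b=np.load('pics/scene0.npz')
c1=cv2.resize(a['im'][172:278,235:425],None,fx=4,fy=4,interpolation=cv2.INTER_CUBIC)[:,:760]
c2=cv2.resize(b['im'][155:290,250:400],None,fx=4,fy=4,interpolation=cv2.INTER_CUBIC)
cv2.imwrite('pics/ct.png',c1[:,:,::-1]);cv2.imwrite('pics/cs.png',c2[:,:,::-1])
for n,d,box in(("top",a,(195,260,240,285)),("scene",b,(155,195,255,305))):
    P=cloud(n,d['D']);r0,r1,q0,q1=box
    Q=P[r0:r1,q0:q1].reshape(-1,3);im=d['im'][r0:r1,q0:q1].reshape(-1,3).astype(int)
    m=(Q[:,2]>.07)&(Q[:,2]<.1)&(im[:,0]<1.6*im[:,2]+40); 
    T=Q[m]; print(n,m.sum(),T.mean(0),np.median(T[:,2]))
    if len(T)>5: r=cv2.minAreaRect((T[:,:2]*1000).astype(np.float32));print(r,cv2.boxPoints(r).tolist())
P=cloud("top",a['D'])
for nm,(u,v) in dict(dial=(341,205),knob=(404,198),jaw1=(362,203),jaw2=(378,200),desk=(300,200)).items():
    print(nm,P[v,u].round(4))
```

```text
top 544 [0.48563531 0.29967817 0.08350834] 0.08345945207578452
((486.8859558105469, 298.96044921875), (46.47210693359375, 161.2736053466797), 73.02497100830078) [[402.97845458984375, 300.279052734375], [557.2257080078125, 253.19444274902344], [570.79345703125, 297.641845703125], [416.54620361328125, 344.7264404296875]]
scene 519 [0.47772104 0.27789496 0.08326094] 0.08378730398160537
((467.7298583984375, 238.057861328125), (182.7564697265625, 163.52989196777344), 73.53582763671875) [[363.4194641113281, 173.599853515625], [520.2442016601562, 127.25292205810547], [572.040283203125, 302.515869140625], [415.21551513671875, 348.86279296875]]
dial [0.5685 0.0106 0.0659]
knob [ 0.5955 -0.2156  0.1077]
jaw1 [ 0.5781 -0.0695  0.0533]
jaw2 [ 0.5918 -0.1332  0.0335]
desk [ 0.5893  0.1657 -0.0041]
```

View pics/ct.png

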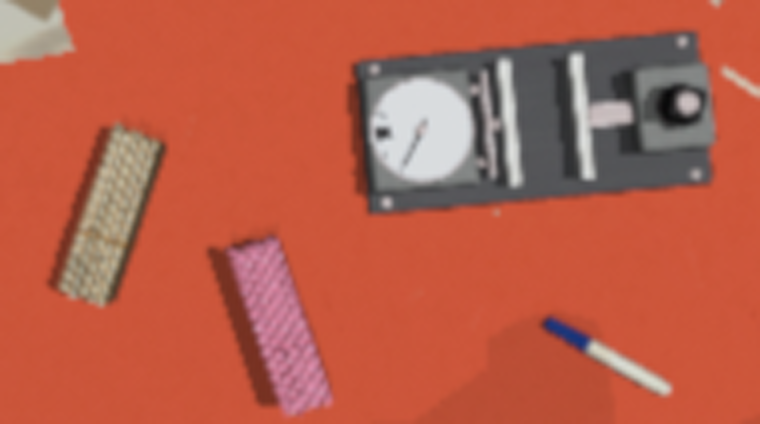

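View pics/cs.png

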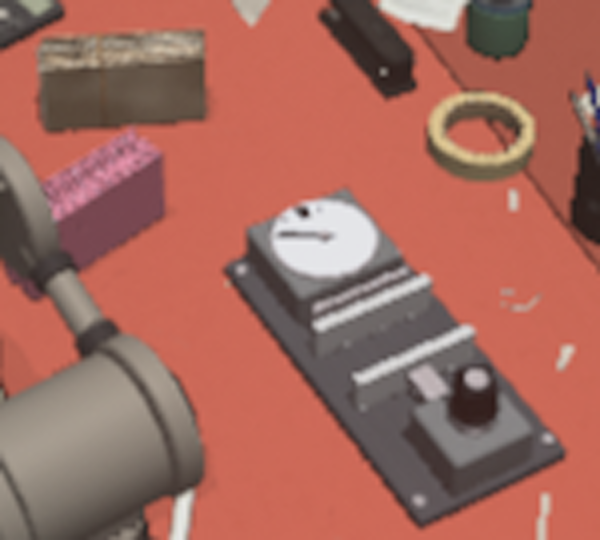

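The crop confirms the tan block at ct (110,215); the other block in it is pink. The broad mark is at ct (382,132), the pivot at (421,128) and the needle tip at (404,167). Next I'll triangulate from both views.

```bash
cat >> h.py <<'E'
T=lambda u,v:("top",234.625+u/4+0.125-.125,171.625+v/4)
S=lambda u,v:("scene",249.625+u/4,154.625+v/4)
E
python3 - <<'E'
from h import *
np.set_printoptions(precision=4,suppress=True)
for nm,t,s in [("knobtop",(687,102),(481,376)),("pivot",(421,128),(328,237)),("mark",(382,132),(303,211)),
 ("base gauge near",(370,213),(225,270)),("base gauge far",(357,63),(349,190)),("base knob far",(694,33),(565,453)),("base knob near",(711,184),(420,524)),
 ("jawK near",(588,178),(355,380)),("jawK far",(576,55),(473,330)),("jawG near",(516,184),(315,325)),("jawG far",(503,60),(428,281)),
 ("bundle near(-x) +y",(58,290),(38,50)),("bundle far -y",(162,142),(205,57)),("bundle far +y",(116,125),(203,33)),("bundle near -y",(107,303),(42,72)),
 ("pink far -y",(275,237),(163,155))]:
    p,e=tri(T(*t),S(*s)); print(nm,p,"gap",round(e,4))
E
```

```text
knobtop [ 0.6001 -0.2237  0.1135] gap 0.0038
pivot [0.5752 0.014  0.0605] gap 0.0028
mark [0.5691 0.0512 0.062 ] gap 0.0007
base gauge near [0.4941 0.0589 0.0075] gap 0.0001
base gauge far [0.6321 0.0761 0.0419] gap 0.0079
base knob far [ 0.6745 -0.2545  0.011 ] gap 0.0013
base knob near [ 0.528  -0.2712  0.0117] gap 0.0019
jawK near [ 0.5294 -0.1435  0.0549] gap 0.0008
jawK far [ 0.6468 -0.1323  0.0537] gap 0.0022
jawG near [ 0.5229 -0.0755  0.0575] gap 0.0002
jawG far [ 0.6399 -0.063   0.0508] gap 0.0006
bundle near(-x) +y [0.418  0.3478 0.0722] gap 0.0011
bundle far -y [0.5557 0.2534 0.0911] gap 0.0007
bundle far +y [0.5712 0.2967 0.0823] gap 0.001
bundle near -y [0.4072 0.3011 0.0852] gap 0.0018
pink far -y [0.4705 0.1488 0.0846] gap 0.0005
```

```bash
cat >> h.py <<'E'
from scipy.spatial.transform import Rotation as Ro
def plan(p,yaw,ref=None,s=None):
    s=s or telemetry.observe(); R=Ro.from_euler('xyz',s["tool_rot"]).as_matrix()
    d=R.T@(np.array(p)-s["tool_pos"])*1000; r=-(yaw-s["tool_rot"][2]); r=(r+np.pi)%(2*np.pi)-np.pi
    print("from",np.round(s["tool_pos"],4),np.round(s["tool_rot"],3),"shift mm",d.round(1),"roll",round(r,3))
E
python3 -c "
from h import *
plan((.48,-.15,.404),-.3)
plan((.488,.3,.30),-.3)"
```

```text
from [ 0.1745 -0.495   0.4041] [-3.14  -0.     0.339] shift mm [ 402.8 -223.9    0.5] roll 0.639
from [ 0.1745 -0.495   0.4041] [-3.14  -0.     0.339] shift mm [ 559.9 -645.5  105.1] roll 0.639
```

```bash
python3 -m crank '[[1,200,-80,0,0.1],[1,400,-220,0,0.2],[1,400,-220,0,0.3],[1,400,-220,0,0.4],[1,400,-220,0,0.5],[1,400,-220,0,0.64],[1,400,-220,0,0.64],[1,400,-220,0,0.64],[1,400,-220,0,0.64],[1,400,-220,0,0.64],[1,400,-220,0,0.64],[1,400,-220,0,0.64]]' 20; python3 -c "
from h import *
plan((.488,.3,.30),-.3)"
```

```text
time: 1.1
tool_pos: [0.4814, -0.1502, 0.4044]
tool_rot: [-3.139, -0.0, -0.296]
contact_force: [-1.0, 0.7, -0.3]
opening: 0.0913
grip_force: 0.0
from [ 0.4814 -0.1502  0.4044] [-3.139 -0.    -0.296] shift mm [-125.  -432.3  105.3] roll 0.004
```

```bash
python3 -m crank '[[1,-125,-432,50,0],[1,-125,-432,50,0],[1,-125,-432,50,0],[1,-125,-432,50,0],[1,-125,-432,105,0],[1,-125,-432,105,0],[1,-125,-432,105,0],[1,-125,-432,105,0],[1,-125,-432,105,0],[1,-125,-432,105,0],[1,-125,-432,105,0],[1,-125,-432,105,0]]' 20; python3 -c "
from h import *
plan((.488,.3,.228),-.3)
im,D=snap('top','g1')
cv2.imwrite('pics/g1c.png',cv2.resize(im[172:278,205:395,::-1],None,fx=4,fy=4,interpolation=cv2.INTER_CUBIC))"
```

```text
time: 2.1
tool_pos: [0.4862, 0.2996, 0.297]
tool_rot: [3.141, 0.003, -0.297]
contact_force: [-1.0, -1.3, -0.5]
opening: 0.0918
grip_force: 0.0
from [0.4862 0.2996 0.297 ] [ 3.141e+00  3.000e-03 -2.970e-01] shift mm [ 1.8 -1.  69. ] roll 0.003
```

```bash
python3 -m crank '[[1,1,-1,20,0],[1,1,-1,45,0],[1,1,-1,69,0],[1,1,-1,69,0],[1,1,-1,69,0],[-0.2,1,-1,69,0],[-0.2,1,-1,69,0],[-0.5,1,-1,69,0],[-0.5,1,-1,69,0],[-0.5,1,-1,69,0],[-0.5,1,-1,69,0],[-0.5,1,-1,69,0]]' 20
```

```text
time: 3.15
tool_pos: [0.4889, 0.296, 0.2312]
tool_rot: [-3.14, -0.001, -0.301]
contact_force: [1.0, 3.1, 3.0]
opening: 0.0498
grip_force: 1.4
```

```bash
python3 -m crank '[[-1,0,0,0,0],[-1,0,0,0,0],[-1,0,0,0,0],[-1,0,0,0,0],[-1,0,0,0,0],[-1,0,0,0,0]]' 20;  python3 -m crank '[[-1,0,0,-10,0],[-1,0,0,-30,0],[-1,0,0,-55,0],[-1,0,0,-75,0],[-1,0,0,-75,0],[-1,0,0,-75,0]]' 20; python3 -c "
from h import *
plan((.586,-.103,.305),.104)
im,D=snap('scene','g2')
cv2.imwrite('pics/g2c.png',cv2.resize(im[80:220,200:360,::-1],None,fx=4,fy=4,interpolation=cv2.INTER_CUBIC))"
```

```text
time: 3.65
tool_pos: [0.489, 0.2959, 0.2312]
tool_rot: [-3.14, -0.001, -0.301]
contact_force: [0.6, 5.2, 5.4]
opening: 0.0461
grip_force: 19.8
time: 4.15
tool_pos: [0.4884, 0.2952, 0.3058]
tool_rot: [3.141, -0.0, -0.301]
contact_force: [-0.3, -0.8, -3.0]
opening: 0.046
grip_force: 19.6
from [0.4884 0.2952 0.3058] [ 3.141 -0.    -0.301] shift mm [211.3 351.3   1.1] roll -0.405
```

View pics/g2c.png

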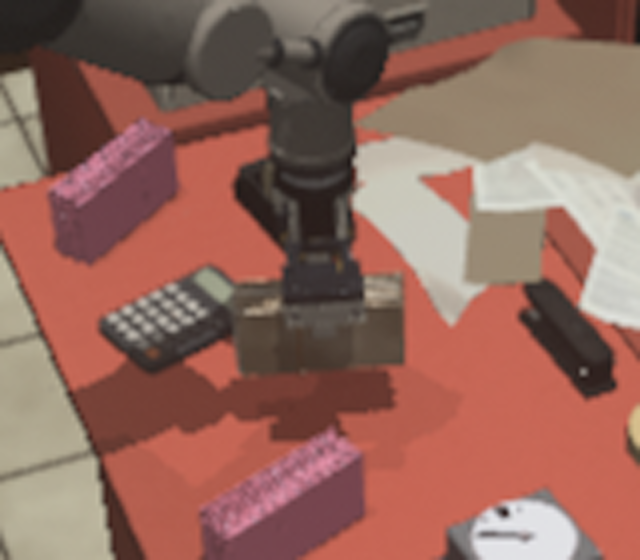

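The bundle hangs level in the grip, with its centre at (320,325) in the crop. The pink block stands under the direct path, so I'll lift higher before crossing.

```bash
python3 -m crank '[[-1,20,0,-40,0],[-1,60,30,-60,-0.05],[-1,100,80,-60,-0.15],[-1,211,351,-60,-0.25],[-1,211,351,-60,-0.35],[-1,211,351,-60,-0.405],[-1,211,351,-60,-0.405],[-1,211,351,-60,-0.405],[-1,211,351,-60,-0.405],[-1,211,351,-60,-0.405],[-1,211,351,-60,-0.405],[-1,211,351,-60,-0.405]]' 20; python3 -m crank '[[-1,0,0,0,0],[-1,0,0,0,0],[-1,0,0,0,0],[-1,0,0,0,0],[-1,0,0,0,0],[-1,0,0,0,0]]';python3 -c "
from h import *
plan((.586,-.103,.29),.104)
for n in ('top','scene'): snap(n,n+'3')
im=np.load('pics/scene3.npz')['im']
cv2.imwrite('pics/s3c.png',cv2.resize(im[120:290,290:430,::-1],None,fx=3.5,fy=3.5,interpolation=cv2.INTER_CUBIC))"
```

```text
time: 5.2
tool_pos: [0.5859, -0.1086, 0.3631]
tool_rot: [3.14, 0.004, 0.098]
contact_force: [0.1, 0.0, -2.9]
opening: 0.0447
grip_force: 20.0
time: 5.7
tool_pos: [0.5861, -0.1012, 0.3658]
tool_rot: [3.142, -0.0, 0.105]
contact_force: [0.8, 0.2, -2.5]
opening: 0.0451
grip_force: 20.0
from [ 0.5861 -0.1012  0.3658] [ 3.142 -0.     0.105] shift mm [-0.3  1.7 75.8] roll 0.001
```

```bash
python3 -m crank '[[-1,0,1,30,0],[-1,0,1,60,0],[-1,0,1,68,0],[-1,0,1,68,0],[-1,0,1,68,0],[-1,0,1,68,0],[-1,0,1,68,0]]';python3 -c "
from h import *
plan((.586,-.103,.246),.104)
snap('scene','scene4')
im=np.load('pics/scene4.npz')['im']
cv2.imwrite('pics/s4c.png',cv2.resize(im[160:290,290:430,::-1],None,fx=4.5,fy=4.5,interpolation=cv2.INTER_CUBIC))"
```

```text
time: 6.38
tool_pos: [0.5867, -0.1033, 0.2996]
tool_rot: [3.14, -0.003, 0.104]
contact_force: [0.9, -0.3, -2.1]
opening: 0.045
grip_force: 20.0
from [ 0.5867 -0.1033  0.2996] [ 3.14e+00 -3.00e-03  1.04e-01] shift mm [-0.8 -0.5 53.6] roll -0.0
```

View pics/s4c.png

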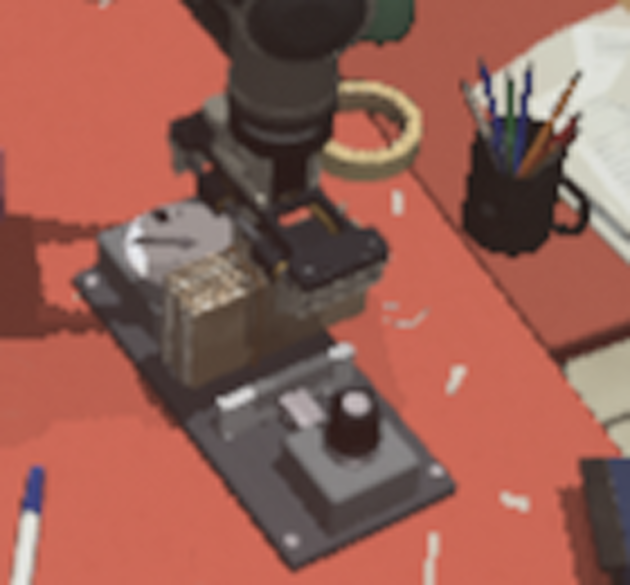

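The bundle hangs over the slot, parallel to the knob-side jaw, whose top runs (235,400)–(345,352). The bundle's near lower corner is at (190,387). Lowering now.

```bash
python3 -m crank '[[-1,0,0,8,0],[-1,0,0,16,0],[-1,0,0,24,0],[-1,0,0,32,0],[-1,0,0,40,0],[-1,0,0,44,0],[-1,0,0,48,0],[-1,0,0,48,0],[-1,0,0,48,0]]';python3 -c "
from h import *
plan((.586,-.103,.246),.104)"
```

```text
time: 7.18
tool_pos: [0.5862, -0.1032, 0.2496]
tool_rot: [3.142, 0.0, 0.104]
contact_force: [0.7, -0.6, -1.6]
opening: 0.0451
grip_force: 20.0
from [ 0.5862 -0.1032  0.2496] [3.142 0.    0.104] shift mm [-0.2 -0.3  3.6] roll -0.0
```

```bash
python3 -m crank '[[-1,0,0,2,0],[-1,0,0,3,0],[-1,0,0,4,0],[-1,0,0,4,0],[-1,0,0,4,0],[-1,0,0,4,0]]'; python3 -m crank '[[-1,0,0,1,0],[-1,0,0,2,0],[-1,0,0,2,0],[-1,0,0,2,0]]'
```

```text
time: 7.68
tool_pos: [0.5861, -0.1032, 0.2465]
tool_rot: [3.141, -0.0, 0.104]
contact_force: [-3.7, 0.6, 5.8]
opening: 0.0448
grip_force: 20.0
time: 8.02
tool_pos: [0.586, -0.1031, 0.2464]
tool_rot: [3.141, -0.001, 0.104]
contact_force: [-8.5, 2.4, 19.9]
opening: 0.0452
grip_force: 20.0
```

It's seated: bed contact came at the expected height. I'll ease off, open evenly and rise.

```bash
python3 -m crank '[[-1,0,0,-2,0],[-1,0,0,-2,0],[0.2,0,0,-2,0],[0.2,0,0,-2,0],[0.5,0,0,-2,0],[0.6,0,0,-2,0],[0.6,0,0,-2,0],[0.6,0,0,-2,0],[0.6,0,0,-2,0]]'; python3 -m crank '[[0.6,0,0,-20,0],[0.6,0,0,-50,0],[0.6,0,0,-80,0],[0.6,0,0,-100,0],[0.6,0,0,-100,0],[0.6,0,0,-100,0]]'; python3 -m crank '[[1,-150,0,0,0],[1,-150,0,0,0],[1,-150,0,0,0],[1,-150,0,0,0],[1,-150,0,0,0],[1,-150,0,0,0]]'; python3 -c "
from h import *
for n,b,k in (('top',(172,278,300,430),5),('scene',(180,290,290,410),4)):
    im,D=snap(n,n+'5'); c=cv2.resize(im[b[0]:b[1],b[2]:b[3],::-1],None,fx=k,fy=k,interpolation=cv2.INTER_CUBIC); cv2.imwrite('pics/%s5c.png'%n,c)"
```

```text
time: 8.77
tool_pos: [0.5862, -0.1033, 0.2456]
tool_rot: [3.142, 0.0, 0.104]
contact_force: [0.1, -0.1, -0.8]
opening: 0.073
grip_force: 0.0
time: 9.27
tool_pos: [0.5862, -0.1032, 0.3469]
tool_rot: [3.14, -0.003, 0.104]
contact_force: [-0.1, -0.1, -0.5]
opening: 0.0731
grip_force: 0.0
time: 9.77
tool_pos: [0.436, -0.1188, 0.345]
tool_rot: [-3.141, 0.001, 0.102]
contact_force: [0.7, -0.3, 0.8]
opening: 0.0919
grip_force: 0.0
```

View pics/top5c.png

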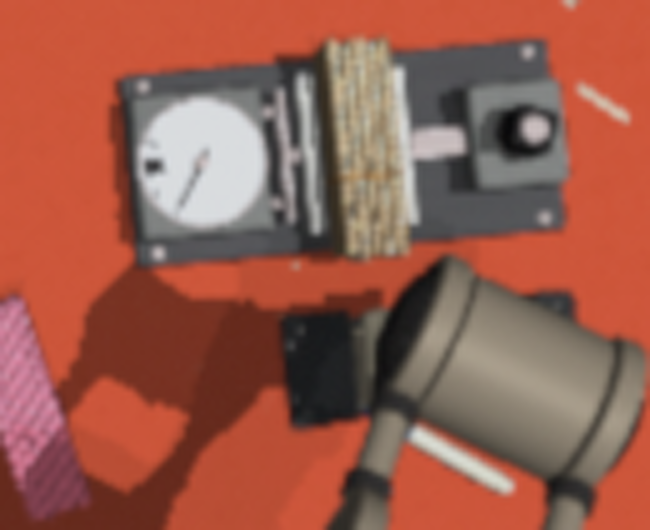

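Run:
```python
from h import *
np.set_printoptions(precision=4,suppress=True)
d=np.load('pics/top5.npz');P=cloud('top',d['D'])
m=(P[...,2]>.085)&(P[...,2]<.115)
m[:172]=0;m[224:]=0;m[:,:355]=0;m[:,425:]=0
u=np.arange(640)[None]*np.ones((400,1))
for nm,mm in(("bundle",m&(u<390)),("knob",m&(u>=392))):
    Q=P[mm];c=Q.mean(0);r=cv2.minAreaRect((Q[:,:2]*1000).astype(np.float32))
    n=np.linalg.lstsq(np.c_[Q[:,:2]-c[:2],np.ones(len(Q))],Q[:,2],rcond=None)[0]
    print(nm,len(Q),c,r,"slopes",n,"zmed",np.median(Q[:,2]))
a=cv2.resize(d['im'][188:208,394:416],(396,360),interpolation=cv2.INTER_LANCZOS4)
b=cv2.resize(np.load('pics/scene5.npz')['im'][240:268,356:384],(360,360),interpolation=cv2.INTER_LANCZOS4)
cv2.imwrite('pics/k.png',np.clip(np.hstack([a,b])[:,:,::-1].astype(float)*1.8,0,255))
```

```text
bundle 556 [ 0.5816 -0.1049  0.0982] ((582.4813232421875, -105.42425537109375), (162.75936889648438, 46.29599380493164), 6.09763765335083) slopes [-0.0002 -0.0319  0.0982] zmed 0.09839616376034696
knob 87 [ 0.5962 -0.223   0.1061] ((596.8299560546875, -225.06053161621094), (31.379850387573242, 32.65937423706055), 80.65697479248047) slopes [ 0.0807 -0.2621  0.1061] zmed 0.10701360369038233[ WARN:0@0.223] global loadsave.cpp:1063 imwrite_ Unsupported depth image for selected encoder is fallbacked to CV_8U.
```

View pics/k.png

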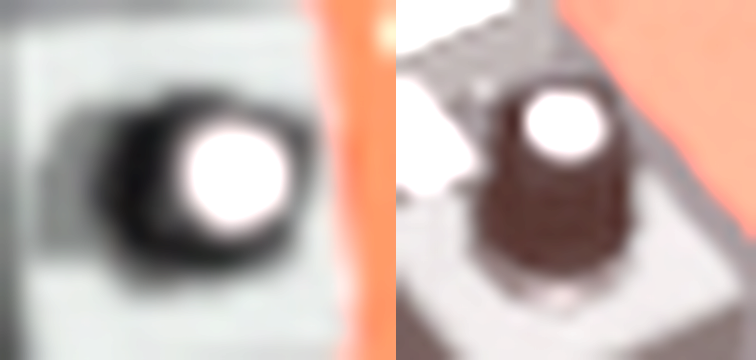

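The bundle stands at (0.582, -0.105), yaw 0.106, level, with its top at about 0.10, so step 1 is met. The knob is at (0.598, -0.224) with flats at yaw ≈ -0.17, i.e. about 0.27 rad turned. I'll grip it half a turn round (yaw 2.97) so the last joint has room for the whole turn.

```bash
cat >> h.py <<'E'
def needle(save=None):
    im,D=vision.read_camera("top"); g=cv2.cvtColor(im,cv2.COLOR_RGB2GRAY).astype(np.float32)
    if save: cv2.imwrite('pics/%s.png'%save,cv2.resize(im[180:230,318:364,::-1],None,fx=10,fy=10,interpolation=cv2.INTER_CUBIC))
    z=.063; k=8; v,u=np.mgrid[180*k:230*k,318*k:364*k]/k
    G=cv2.remap(g,u.astype(np.float32),v.astype(np.float32),cv2.INTER_CUBIC)
    o,_=ray("top",0,0);K,R,t=cam("top");d=np.stack([(u-K[0,2])/K[0,0],(v-K[1,2])/K[1,1],1+0*u],-1)@R
    W=(o+d*((z-o[2])/d[...,2])[...,None])[...,:2]
    # dial disc centre: bright blob
    b=(G>150).astype(np.uint8); n,l,st,c=cv2.connectedComponentsWithStats(b); i=1+np.argmax(st[1:,4])
    pts=cv2.findContours((l==i).astype(np.uint8),cv2.RETR_EXTERNAL,cv2.CHAIN_APPROX_NONE)[0][0][:,0]
    q=W[pts[:,1],pts[:,0]]; (cx,cy),ra=cv2.minEnclosingCircle((q*1000).astype(np.float32)); piv=np.array([cx,cy])/1000
    V=W-piv; r=np.hypot(V[...,0],V[...,1]); th=np.arctan2(V[...,1],V[...,0])
    val=1.0+(.104+np.pi/2)-th; val=(val+np.pi)%(2*np.pi)-np.pi
    m=(r>.010)&(r<.032); bins=np.arange(-.6,2.4,.02); w=np.clip(200-G,0,None)
    pr=np.array([w[m&(abs(val-x)<.06)].mean() for x in bins]); j=pr.argmax(); s=m&(abs(val-bins[j])<.25)
    ww=np.clip(w[s]-.3*w[s].max(),0,None); est=(ww*val[s]).sum()/ww.sum()
    mk=(r>.033)&(r<.042)&(abs(val-1)<.35); wm=np.clip(w[mk]-40,0,None); 
    print("needle",round(est,3),"peak",round(bins[j],2),pr[j].round(),"mark",round((wm*val[mk]).sum()/wm.sum(),3),"piv",piv.round(4),"R",round(ra,1)); return est
E
python3 -m crank '[[1,0,0,0,-0.12],[1,0,0,0,-0.24],[1,0,0,0,-0.36],[1,0,0,0,-0.48],[1,0,0,0,-0.6],[1,0,0,0,-0.72],[1,0,0,0,-0.84],[1,0,0,0,-0.96],[1,0,0,0,-1.08],[1,0,0,0,-1.2],[1,0,0,0,-1.32],[1,0,0,0,-1.42]]'
python3 -m crank '[[1,0,0,0,-0.12],[1,0,0,0,-0.24],[1,0,0,0,-0.36],[1,0,0,0,-0.48],[1,0,0,0,-0.6],[1,0,0,0,-0.72],[1,0,0,0,-0.84],[1,0,0,0,-0.96],[1,0,0,0,-1.08],[1,0,0,0,-1.2],[1,0,0,0,-1.32],[1,0,0,0,-1.44]]'
python3 -c "
from h import *
needle('n0')
print(telemetry.observe()['qpos'])
plan((.598,-.2243,.345),2.97)"
```

```text
time: 10.87
tool_pos: [0.4381, -0.1187, 0.3451]
tool_rot: [-3.141, -0.0, 1.531]
contact_force: [-0.4, -0.2, 0.3]
opening: 0.0919
grip_force: 0.0
time: 11.87
tool_pos: [0.4382, -0.1187, 0.3451]
tool_rot: [3.141, -0.0, 2.971]
contact_force: [0.7, 1.4, -0.3]
opening: 0.0917
grip_force: 0.0
needle 0.024 peak 0.02 35.0 mark 1.014 piv [0.5722 0.0137] R 50.2
[-4.33714749e-01  2.76210106e-01  1.80078894e+00 -4.11126785e-05
  1.06492096e+00 -1.84071027e+00]
from [ 0.4381 -0.1187  0.3451] [ 3.142 -0.     2.978] shift mm [-175.   -78.1    0. ] roll 0.008
```

```bash
python3 -m crank '[[1,-175,-78,0,0],[1,-175,-78,0,0],[1,-175,-78,0,0],[1,-175,-78,0,0],[1,-175,-78,0,0],[1,-175,-78,0,0],[1,-175,-78,0,0],[1,-175,-78,0,0]]'
python3 -c "
from h import *
plan((.598,-.2243,.259),2.97)"
```

```text
time: 12.58
tool_pos: [0.5955, -0.226, 0.3446]
tool_rot: [3.141, -0.002, 2.963]
contact_force: [0.1, -0.3, -1.1]
opening: 0.0918
grip_force: 0.0
from [ 0.5955 -0.226   0.3446] [ 3.141e+00 -2.000e-03  2.963e+00] shift mm [-2.4  2.  85.6] roll -0.007
```

```bash
python3 -m crank '[[1,-1,1,25,0],[1,-1,1,50,0],[1,-1,1,75,0],[1,-1,1,85,0],[1,-1,1,85,0],[1,-1,1,85,0]]' 
python3 -c "
from h import *
plan((.598,-.2243,.259),2.97)"
python3 -m crank '[[0,0,0,0,0],[-0.2,0,0,0,0],[-0.2,0,0,0,0],[-0.2,0,0,0,0],[-1,0,0,0,0],[-1,0,0,0,0],[-1,0,0,0,0],[-1,0,0,0,0]]' 30
python3 -c "
from h import *
plan((.598,-.2243,.259),2.97)"
```

```text
time: 13.08
tool_pos: [0.5966, -0.2253, 0.2614]
tool_rot: [-3.141, 0.0, 2.964]
contact_force: [-0.1, -0.3, 0.1]
opening: 0.0917
grip_force: 0.0
from [ 0.5966 -0.2253  0.2614] [-3.141  0.     2.964] shift mm [-1.2  1.3  2.4] roll -0.006
time: 13.75
tool_pos: [0.5966, -0.2257, 0.2607]
tool_rot: [-3.142, 0.0, 2.964]
contact_force: [-0.6, -0.4, 0.7]
opening: 0.0429
grip_force: 0.0
from [ 0.5966 -0.2257  0.2607] [-3.142  0.     2.964] shift mm [-1.2  1.6  1.7] roll -0.006
```

```bash
python3 -m crank '[[-1,0,0,0,0],[-1,0,0,0,0],[-1,0,0,0,0],[-1,0,0,0,0],[-1,0,0,0,0],[-1,0,0,0,0]]' 30
python3 -c "
from h import *
needle();s=telemetry.observe();print(s['torque'],s['tool_rot'],s['tool_pos'])"
```

```text
time: 14.25
tool_pos: [0.5969, -0.224, 0.2606]
tool_rot: [3.138, -0.0, 2.964]
contact_force: [2.0, 8.4, 3.1]
opening: 0.032
grip_force: 29.8
needle -0.037 peak -0.04 34.0 mark 0.995 piv [0.5728 0.0146] R 50.0
[ 1.27102222 -0.43343016 -0.18125342] [ 3.13850717e+00 -4.18505751e-04  2.96389499e+00] [ 0.59689339 -0.2240603   0.26065764]
```

The grip is flush on the flats (opening exactly 32 mm). Turning.

```bash
python3 -m crank '[[-1,0,1.5,0,0],[-1,0,1.5,0,0.1],[-1,0,1.5,0,0.2],[-1,0,1.5,0,0.3],[-1,0,1.5,0,0.4],[-1,0,1.5,0,0.5],[-1,0,1.5,0,0.6],[-1,0,1.5,0,0.7],[-1,0,1.5,0,0.8],[-1,0,1.5,0,0.9],[-1,0,1.5,0,1.0],[-1,0,1.5,0,1.0]]' 30
python3 -c "
from h import *
needle();s=telemetry.observe();print(s['torque'],s['tool_rot'],s['tool_pos'])"
```

```text
time: 15.3
tool_pos: [0.5975, -0.2229, 0.2607]
tool_rot: [3.139, -0.001, 1.959]
contact_force: [3.5, 6.2, 0.4]
opening: 0.0322
grip_force: 29.8
needle -0.024 peak -0.02 33.0 mark 0.999 piv [0.5727 0.0144] R 50.1
[ 1.03778719 -0.73696035 -0.16794018] [ 3.13940802e+00 -1.38221587e-03  1.96261471e+00] [ 0.59748791 -0.2228981   0.26067011]
```

```bash
python3 -m crank '[[-1,0.7,0.8,0,0.1],[-1,0.7,0.8,0,0.2],[-1,0.7,0.8,0,0.3],[-1,0.7,0.8,0,0.4],[-1,0.7,0.8,0,0.5],[-1,0.7,0.8,0,0.6],[-1,0.7,0.8,0,0.7],[-1,0.7,0.8,0,0.7]]' 30
python3 -c "
from h import *
needle();s=telemetry.observe();print(s['torque'],s['contact_force'],s['tool_rot'],s['tool_pos'])"
```

```text
time: 16.02
tool_pos: [0.5982, -0.2226, 0.2607]
tool_rot: [3.139, -0.001, 1.259]
contact_force: [4.7, 3.0, -1.9]
opening: 0.0319
grip_force: 29.8
needle -0.009 peak -0.02 33.0 mark 1.005 piv [0.5725 0.0142] R 50.0
[ 0.58256903 -0.89536432 -0.14302511] [ 5.30750681  4.06535677 -2.60097201] [ 3.13919608e+00 -1.37071656e-03  1.26245694e+00] [ 0.59817722 -0.22260629  0.26071066]
```

```bash
python3 -m crank '[[-1,0.5,0.3,0,0.08],[-1,0.5,0.3,0,0.16],[-1,0.5,0.3,0,0.24],[-1,0.5,0.3,0,0.3],[-1,0.5,0.3,0,0.3]]' 30
python3 -c "
from h import *
needle();s=telemetry.observe();print(s['torque'],s['tool_rot'])"
python3 -m crank '[[-1,0,0,0,0.08],[-1,0,0,0,0.16],[-1,0,0,0,0.24],[-1,0,0,0,0.3],[-1,0,0,0,0.3]]' 30
python3 -c "
from h import *
needle();s=telemetry.observe();print(s['torque'],s['tool_rot'])"
```

```text
time: 16.48
tool_pos: [0.5985, -0.2226, 0.2607]
tool_rot: [3.139, -0.001, 0.961]
contact_force: [5.1, 2.1, -1.9]
opening: 0.0322
grip_force: 29.8
needle 0.036 peak 0.04 45.0 mark 1.005 piv [0.5725 0.0142] R 50.0
[ 0.27554561 -0.84340068 -0.13240877] [ 3.13938098e+00 -1.29937783e-03  9.62975567e-01]
time: 16.95
tool_pos: [0.5987, -0.2228, 0.2607]
tool_rot: [3.139, -0.002, 0.661]
contact_force: [5.9, 0.8, -3.0]
opening: 0.0318
grip_force: 29.7
needle 0.377 peak 0.38 51.0 mark 0.995 piv [0.5728 0.0145] R 49.9
[ 0.21216602 -0.96950773 -0.08722158] [ 3.13911342e+00 -2.08671222e-03  6.62929291e-01]
```

The needle is moving, about 1.14 rad per rad of knob. I'll approach the mark in two more steps.

```bash
python3 -m crank '[[-1,0,0,0,0.08],[-1,0,0,0,0.16],[-1,0,0,0,0.24],[-1,0,0,0,0.3],[-1,0,0,0,0.3]]' 30
python3 -c "
from h import *
needle();s=telemetry.observe();print(s['torque'],s['tool_rot'])"
```

```text
time: 17.42
tool_pos: [0.5988, -0.223, 0.2607]
tool_rot: [3.139, -0.003, 0.361]
contact_force: [6.7, -1.2, -3.8]
opening: 0.0319
grip_force: 29.7
needle 0.841 peak 0.8 49.0 mark 0.972 piv [0.5725 0.0142] R 50.0
[ 0.00369734 -0.9517467  -0.1179277 ] [ 3.13921848e+00 -2.96241857e-03  3.62915988e-01]
```

```bash
python3 -m crank '[[-1,0,0,0,0.07],[-1,0,0,0,0.14],[-1,0,0,0,0.14],[-1,0,0,0,0.14],[-1,0,0,0,0.14]]' 30
python3 -c "
from h import *
needle('n1')"
```

```text
time: 17.88
tool_pos: [0.5988, -0.2232, 0.2607]
tool_rot: [3.139, -0.003, 0.223]
contact_force: [6.6, -1.6, -4.5]
opening: 0.0321
grip_force: 29.7
needle 0.969 peak 0.94 57.0 mark 1.003 piv [0.5725 0.0143] R 49.9
```

View pics/n1.png

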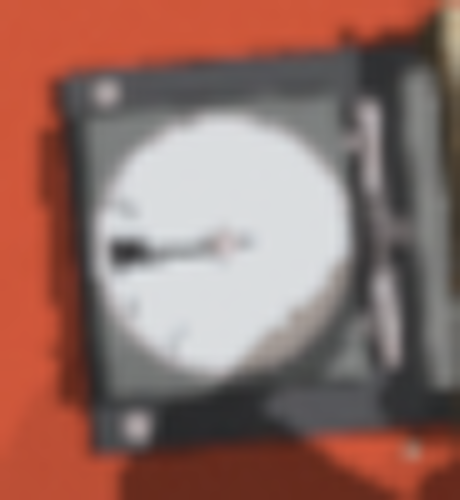

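The needle lies from the pivot (228,242) straight into the middle of the broad mark at (130,252). Releasing the knob and rising clear.

```bash
python3 -m crank '[[0,0,0,0,0],[0.3,0,0,0,0],[0.8,0,0,0,0],[0.8,0,0,0,0],[0.8,0,0,0,0],[0.8,0,0,0,0]]'; python3 -m crank '[[0.8,0,0,-20,0],[0.8,0,0,-50,0],[0.8,0,0,-80,0],[0.8,0,0,-100,0],[0.8,0,0,-100,0],[0.8,0,0,-100,0]]'; python3 -m crank '[[1,-120,0,0,0],[1,-120,0,0,0],[1,-120,0,0,0],[1,-120,0,0,0],[1,-120,0,0,0],[1,-120,0,0,0]]'
python3 - <<'E'
from h import *
needle('n2')
im,D=snap('top','end');P=cloud('top',D)
cv2.imwrite('pics/endc.png',cv2.resize(im[140:280,135:495,::-1],None,fx=2.2,fy=2.2,interpolation=cv2.INTER_CUBIC))
m=(P[...,2]>.085)&(P[...,2]<.115);m[:172]=0;m[224:]=0;m[:,:345]=0;m[:,390:]=0
Q=P[m];print(len(Q),Q.mean(0),cv2.minAreaRect((Q[:,:2]*1000).astype(np.float32)))
E
```

```text
time: 18.43
tool_pos: [0.5977, -0.2229, 0.2608]
tool_rot: [3.142, 0.0, 0.224]
contact_force: [0.1, 0.1, -0.9]
opening: 0.0676
grip_force: 0.0
time: 18.93
tool_pos: [0.5978, -0.2229, 0.362]
tool_rot: [3.14, -0.002, 0.224]
contact_force: [0.6, 0.6, -1.1]
opening: 0.0828
grip_force: 0.0
time: 19.43
tool_pos: [0.4809, -0.2496, 0.3601]
tool_rot: [-3.141, 0.0, 0.223]
contact_force: [0.7, 0.2, 0.1]
opening: 0.092
grip_force: 0.0
needle 0.983 peak 0.96 54.0 mark 1.016 piv [0.5721 0.0138] R 50.5
554 [ 0.58023299 -0.09364848  0.09838198] ((581.9188232421875, -93.82196044921875), (161.87127685546875, 46.84830856323242), 5.794775009155273)
```

View pics/endc.png

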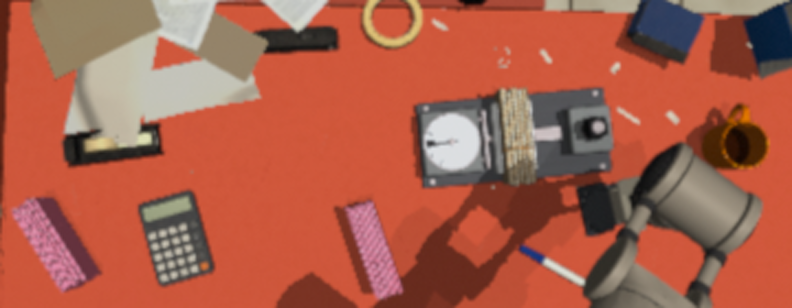

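The bundle is clamped at (0.581, -0.094), about 10 mm from the slot middle. The needle reads 0.98 and is in the mark at (430,143). The bystanders are where they were, and the arm is clear.

```bash
python3 -c "
from h import *
print(ticket.hand_in())"
```

```text
the job is handed in; nothing more can be done
None
```

The bundle stands clamped in the press, about 10 mm off the slot's middle, with the needle at about 0.98 rad in the broad mark and the other things on the desk where they were; the job is handed in, but no verdict was returned.

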